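# Unlock the dish lifting stand and hold the culture dish at full height

## Task

Use the flat-bladed key from its white holder to turn the slotted lock screw on the lifting stand a quarter turn anticlockwise, so that its tongue no longer lies over the stage, and put the key back upright in its holder. Then swing the cam lever up by its round knob until it stands upright and the stage with the culture dish is at its highest point, and finish while still holding the knob there: the lever springs back if let go. Keep the dish on the stage, do not turn the lock with the fingers, and leave the dish stack, bottle and box alone.

Things in the scene. Friction and masses are not known exactly. Their poses are not given: they have to be found in the camera images.
- lift_stand: The lifting stand: fixed cream base plate 190 x 170 x 18 mm. Origin: under the centre of the square stage, on the table; z up. The lock screw stands on a pillar on the -x side of the stage, the cam lever on the -y side.
- lock_screw: Captive steel lock screw, head 29 mm across, with an open-ended straight slot 6.5 mm wide and 9 mm deep (lips rounded), and under the head a flat tongue 12 mm wide that reaches 28 mm from the axis. Its axis is vertical, 78 mm to the -x side of the stand's origin. Origin: on the axis at the slot's floor, 85 mm above the table; the head's top is 9 mm higher. Its x axis points along the slot and along the tongue; z up.
- lock_pin (a joint): Turn of the lock screw in rad, growing anticlockwise seen from above, stops at 0 and 1.5. Near 0 the tongue lies over the stage's edge and blocks its rise; above 1.25 it is clear. About 0.06 N m of friction; it stays where it is left.
- key: Loose key, 120 g, 85 mm tall, standing upright in its holder. Origin: middle of the blade's lower end; z up. Flat steel blade 22 mm (along x) by 4 mm (along y), lower edge rounded, from z = 0 to 16 mm; round shank; flange disc 38 mm across from z = 34 to 40 mm, which rests on the holder's top; grey grip paddle 30 mm (x) by 16 mm (y) from z = 40 to 85 mm. Both half turns about z are alike.
- key_holder: Fixed white block 70 x 60 x 45 mm with a slot 30 x 10 mm (long along its x) through its top. Origin: centre of its underside; z up. With the key seated, the key's origin is 11 mm above the table on the block's axis and the axes of both agree.
- holder_top (a point): Centre of the holder's slot, at the top face, 45 mm above the table.
- cam (a joint): Turn of the cam lever in rad: 0 at rest on its stop (lever points to the stand's -x, 35 degrees above level), 0.960 with the lever upright, where the stage is at its highest; beyond that, up to the stop at 1.4, the stage sinks again. A spring turns it back to 0: about 2 N at the knob at rest, 3 N with the lever upright.
- cam_lever: Steel lever, round bar 9 mm thick. Origin: on its pivot, 125 mm to the -y side of the stand's origin, 35 mm above the table; it turns about the stand's y axis, so it swings in the stand's x-z plane. At its end, 95 mm from the pivot, a white knob: disc 26 mm across, its flat sides 22 mm apart along the pivot axis. Pinched there it may creep a little as the lever turns.
- knob (a point): Centre of the lever's knob: 89 mm above the table at rest, 130 mm with the lever upright (then straight above the pivot). Nothing stands within 40 mm of either flat side.
- stage_top (a point): Centre of the top face of the square aluminium stage (120 x 120 mm): 75 mm above the table at rest, about 85 mm at the highest point. The cam moves it straight up and down; four pins 8 mm high keep the dish in place.
- dish: Closed clear culture dish, 90 mm across and 16 mm high, 40 g, loose on the stage. Origin: centre of its underside.
- dish_stack: Bystander: three dishes stacked as one, 90 mm across, 48 mm high. Origin: centre of its underside.
- bottle: Bystander: amber bottle, 56 mm across, 110 mm high. Origin: centre of its underside.
- slide_box: Bystander: cardboard box 80 x 60 x 32 mm. Origin: centre of its underside.
Things that resemble listed ones, but are neither listed nor needed, are in the scene too. What is meant by the key is not green or yellow, and is the larger of those in its own colour.

How it is judged:
On the way, in this order (a step that is already met when the one before it is completed fails the run):
1. the key is lifted out of its holder (height (world z) of key above 0.05 m), for 0.1 s.
2. the lock screw is turned clear (above 1.25 rad) with the key in its slot (value of joint lock_pin above 1.25 rad and z of key in the frame of lock_screw below 0.007 m and horizontal distance between key and lock_screw below 0.012 m), for 0.05 s.
3. the key stands in its holder again, let go (height (world z) of key below 0.015 m and horizontal distance between key and holder_top below 0.008 m and angle between key's own z axis and vertical below 0.12 rad and contact force between the fingers and key below 0.1 N), for 0.2 s.
4. the lever is upright (within 0.14 rad) and held by the fingers (value of joint cam between 0.82 and 1.1 rad and contact force between the fingers and cam_lever above 0.8 N), for 0.2 s.
At the end, for the whole second after the job is handed in: The fingers hold the lever by its knob (over 0.8 N, grasp within 40 mm of the knob's centre), still, within 0.14 rad of upright; stage top above 84 mm, dish level on it (10 mm); lock screw above 1.25 rad; key upright in its holder (8 mm, blade end below 15 mm) (all of step 4 and velocity of joint cam between -0.1 and 0.1 rad/s and distance between knob and the grasp point below 0.04 m and height (world z) of stage_top above 0.084 m and distance between dish and stage_top below 0.01 m and angle between dish's own z axis and vertical below 0.1 rad and value of joint lock_pin above 1.25 rad and height (world z) of key below 0.015 m and horizontal distance between key and holder_top below 0.008 m and angle between key's own z axis and vertical below 0.12 rad); the arm keeps its last pose, push and grip.
It fails at once if the fingers push the lock screw or its tongue (over 1.5 N) (contact force between the fingers and lock_screw above 1.5 N).
It fails at once if the dish leaves its place on the stage (distance between dish and stage_top above 0.02 m or angle between dish's own z axis and vertical above 0.3 rad).
It fails at once if a bystander is shifted by more than 30 mm (distance of any of dish_stack, bottle, slide_box from where it was at the start of the episode above 0.03 m).
It also fails if it takes over 64 s, if anything falls off the work surface, if the arm or the gripper's body presses on something with over 40 N, if the wrist force passes 120 N, or if a joint passes its speed limit or range.

## Robot

A 6-joint arm with a two-finger parallel gripper is mounted at the origin on the work surface. World frame = base frame: x ahead of the robot, y to its left, z up, the work surface at z = 0. Lengths are in m, angles in rad, forces in N, time in s.
With the tool pointing down it reaches from about 0.325 to 0.775 m from the base axis. Payload 5.5 kg.
Tool frame: the origin (TCP) lies at the very end of the fingers, on their centre line; the grasp point (between the pads) lies 19 mm behind it; z points along the fingers, y is the direction in which the jaws open and shut (so a half turn about z gives the same grasp; the last joint's range is limited). The gripper opens to 88 mm and grips with 3 to 60 N. Pads are 20 mm wide; open, the fingers measure 115 mm over their backs; the gripper's body (75 mm by 178 mm) begins 61 mm behind the grasp point.
Start: joints at [-1.188, 0.091, 1.231, -0, 1.82, -0.057], TCP at [0.255, -0.543, 0.201] pointing down, gripper open.
Joint ranges: [-2.87, 2.87], [-0.86, 2.18], [0.17, 2.46], [-1.51, 4.65], [0.06, 2.69], [-2.65, 2.65]. Speed limits (rad/s): [2.57, 2.57, 3.01, 3.14, 3.14, 3.14].

## Interface

Orientations are given as a 3x3 rotation matrix whose columns are the frame's x, y, z axes.
In Python, from station import * gives the robot as it stands. Calls block until the motion is done:
- move_to(position, orientation): joint-space move of the TCP to a pose.
- line_to(position, speed=0.15, ori=None): straight line of the TCP; ori=None keeps the orientation; speed is the mean speed in m/s.
- movej(angles): joint-space move.
- ungrasp() and grab(): open the fingers fully, or close them until they stop; the grip force is fixed at half the most.
- dwell(seconds).
- inverse_kinematics(position, orientation): joint angles nearest the present ones, or None.
- sense(): the state.
- camera(name): name is "side" or "top"; returns the picture (480x640x3 uint8, red, green, blue); there is no depth.
- camera_info(name): a dict with "vfov" (degrees; the focal length in pixels is half the picture's height over the tangent of half this angle, whatever the lens; pixels are square), "cx", "cy" (the principal point, pixels), "T" (4x4, takes a point from camera to world coordinates). Camera axes: x right, y up, looking along -z (the intrinsics and any distortion apply to the point x, -y, -z); pixel columns grow to the right and rows downward; lengths in m; the calibration is good to about 2 mm. A picture is of the moment at which its call begins. camera_info takes no time and is no camera call.
A pose or a line that the arm cannot do raises Unreachable and nothing moves.
- sign_off(): hands the job in, once; it reports no verdict.
Trained networks look in the newest picture that a camera, given by its name, has taken for a name from the list of things; names that differ only in an ending like _2 or _b are one class to them, and where a whole thing is asked for, a point or a joint stands for the part that bears it (a point fixed in the world has none). Each returns a list of dicts, best first, with "confidence" (0 to 1); they miss things now and then, are a little off and sometimes report something else, mostly with a low value. They report only what shows in the picture. A call takes as long as a camera call. They do not tell look-alikes from the thing itself.
- masks_of(query, camera): "pixels" (480x640 bool, what is visible of it) and "centre" ([column, row] in pixels, amid what is visible of it).
The state is a dict: "t": time; "qpos": joint angles; "joint_vel": joint speeds; "joint_efforts": joint torques, N m; "eef_pos": TCP position; "tool_rot": TCP orientation; "force": force on the tool from outside, world axes, zero at the start; "wrist_torque": the same for the moment, N m; "opening": opening from 0.0 (shut) to 1.0 (fully open).
Only numpy, scipy, OpenCV 4.12 (cv2) and the standard library are available. Lean on these libraries where they do the work, as an engineer would, in place of code of your own. Each camera call takes 0.05 s, during which the arm holds its last target. There are 200 camera calls.

## Working session

There is one attempt and no reset: what is moved stays moved. The work goes in short steps, each a Python script; the robot and the scene stay as the last script left them, time stands still between calls to the robot, and variables do not carry over. Pictures are saved under pics/ and viewed, about 8 in all and at most 12, crops included, and the job is handed in when it is done.

```bash
ls; mkdir -p pics
python3 - <<'E'
from station import *
import cv2, numpy as np
for n in ("side","top"):
    im=camera(n); cv2.imwrite(f"pics/{n}0.png",cv2.cvtColor(im,cv2.COLOR_RGB2BGR))
    i=camera_info(n); print(n,{k:(np.round(v,4).tolist() if k=="T" else v) for k,v in i.items()})
    for q in ("key","key_holder","lock_screw","cam_lever","knob","stage_top","lift_stand","dish"):
        for d in masks_of(q,n):
            if d["confidence"]>.3: print(q,round(d["confidence"],2),np.round(d["centre"],1),d["pixels"].sum())
print(sense()["t"])
E
```

```text
pics
side {'vfov': 42.8261289970285, 'cx': 326.81288883590497, 'cy': 233.1695177475697, 'T': [[0.9884, 0.1225, -0.0902, 0.4619], [-0.1508, 0.7123, -0.6855, -1.0801], [-0.0197, 0.6911, 0.7225, 1.1836], [0.0, 0.0, 0.0, 1.0]]}
key 0.64 [342.  389.1] 168
key 0.64 [293.3 350.2] 347
key 0.5 [327.6 319.2] 167
key_holder 0.63 [339.4 356.6] 940
lock_screw 0.56 [277.4 202.5] 128
cam_lever 0.82 [296.8 238.4] 330
cam_lever 0.6 [276.6 201.4] 137
knob 0.69 [291.  239.8] 327
stage_top 0.59 [306.4 210.2] 644
lift_stand 0.63 [302.3 222.7] 2975
top {'vfov': 45.837210604720596, 'cx': 323.1105221162117, 'cy': 240.19771392153146, 'T': [[-0.0268, 0.991, -0.1313, 0.399], [-0.9996, -0.0273, -0.0021, -0.0266], [-0.0056, 0.1312, 0.9913, 1.6744], [0.0, 0.0, 0.0, 1.0]]}
key 0.6 [436.4 252.8] 148
key 0.44 [404.5 254.5] 68
key_holder 0.87 [431.9 254.6] 441
key_holder 0.33 [326.  263.1] 208
lock_screw 0.53 [279.1 284.5] 90
lock_screw 0.4 [431.4 256.8] 455
cam_lever 0.71 [431.8 254.3] 456
cam_lever 0.69 [324.4 269.4] 233
knob 0.62 [324.  263.5] 241
stage_top 0.71 [297.1 247.3] 992
lift_stand 0.88 [290.3 270.6] 3122
dish 0.7 [279. 254.] 774
0.9
```

View pics/top0.png

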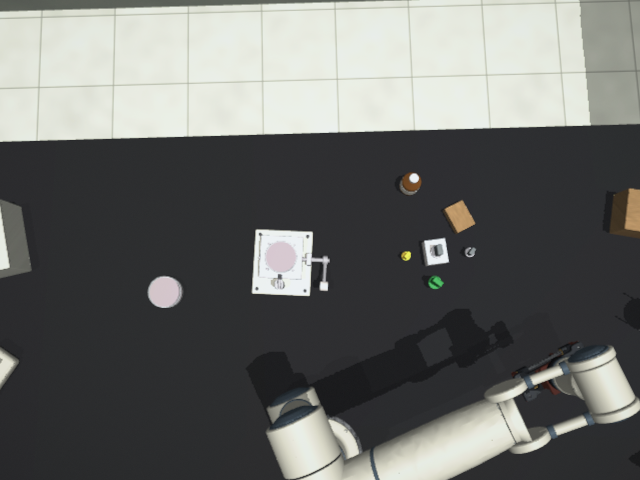

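View pics/side0.png

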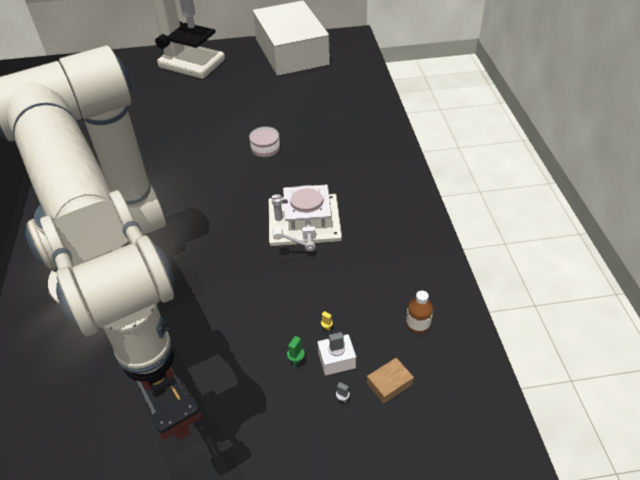

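The top view shows the stand around (282,263) with its yaw near 0, the lock screw at (279,284) and the lever and knob at about (324,275). The holder with the grey key is at (436,252). The green, yellow and small grey keys are decoys. I'll zoom in next.

Run:
```python
import cv2, numpy as np
t=cv2.imread("pics/top0.png"); s=cv2.imread("pics/side0.png")
c=lambda im,u,v: cv2.resize(im[v:v+75,u:u+100],(400,300),interpolation=cv2.INTER_CUBIC)
o=np.vstack([np.hstack([c(t,245,225),c(s,258,180)]),np.hstack([c(t,385,215),c(s,280,320)])])
cv2.imwrite("pics/crop0.png",o)
```

```text
(no output)
```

View pics/crop0.png

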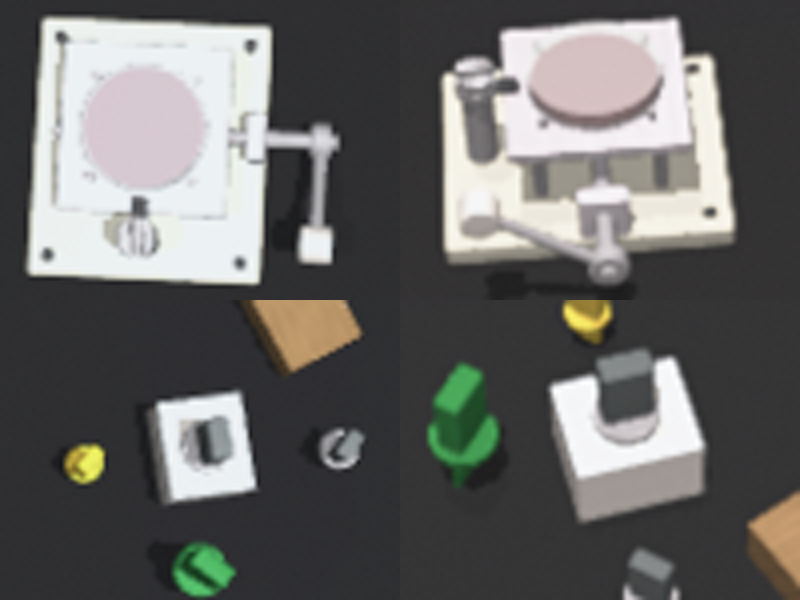

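The zoomed crops make the corners of the stand plate, stage and holder readable. The slot appears to run along x, with the tongue towards the stage. I'll fit the poses from these corners.

```bash
cat > geo.py <<'E'
import numpy as np
from scipy.optimize import least_squares
from station import *
def proj(P,n):
    i=camera_info(n); f=240/np.tan(np.radians(i["vfov"])/2); T=np.array(i["T"])
    p=(np.atleast_2d(P)-T[:3,3])@T[:3,:3]
    return np.c_[i["cx"]+f*p[:,0]/-p[:,2], i["cy"]-f*p[:,1]/-p[:,2]]
def tri(obs):  # {cam:(u,v)} -> point, rms px
    r=least_squares(lambda P: np.concatenate([proj(P,n)[0]-obs[n] for n in obs]),[.4,0,.05])
    return r.x, r.fun
def plane(uv,n,z):
    return least_squares(lambda P: proj([*P,z],n)[0]-uv,[.4,0]).x
def rect(lx,ly,z):
    return np.array([[s*lx/2,t*ly/2,z] for s,t in ((1,1),(1,-1),(-1,-1),(-1,1))])
def pose(model,obs):
    def f(p):
        c,s=np.cos(p[2]),np.sin(p[2]); R=np.array([[c,-s,0],[s,c,0],[0,0,1]])
        W=model@R.T+[p[0],p[1],0]
        return np.concatenate([(proj(W,n)-obs[n]).ravel() for n in obs])
    r=least_squares(f,[.4,0,0]); return r.x,np.sqrt(np.mean(r.fun**2))
E
python3 - <<'E'
from geo import *
cv=lambda pts,o,d=(0,0):(np.array(pts,float)-d+.5)/4-.5+o
ts=lambda p:cv(p,(245,225)); ss=lambda p:cv(p,(258,180),(400,0)); th=lambda p:cv(p,(385,215),(0,300)); sh=lambda p:cv(p,(280,320),(400,300))
O={"plate":(rect(.19,.17,.018),ts([(43,18),(271,27),(261,284),(28,273)]),ss([(712,56),(735,233),(447,250),(443,75)])),
"stage":(rect(.12,.12,.075),ts([(63,42),(235,50),(228,216),(55,207)]),ss([(678,20),(690,143),(506,157),(502,30)])),
"holder":(rect(.07,.06,.045),th([(155,402),(241,392),(257,489),(168,502)]),sh([(676,358),(704,446),(570,470),(551,385)]))}
for k,(m,t,s) in O.items():
    for nm,o in (("both",dict(top=t,side=s)),("top",dict(top=t)),("side",dict(side=s))):
        p,e=pose(m,o); print(k,nm,np.round(p,4),"px",round(e,2))
for k,t,s in (("screw",(137,237),(475,68)),("knob",(316,245),(479,212))):
    P,r=tri(dict(top=ts([t])[0],side=ss([s])[0])); print(k,np.round(P,4),np.round(r,2))
for k,t,z in (("screw",(137,237),.094),):
    print(plane(ts([t])[0],"top",z),plane(ss([(475,68)])[0],"side",z))
E
```

```text
plate both [ 0.5559  0.0971 -0.0713] px 0.49
plate top [ 0.5572  0.0981 -0.0682] px 0.26
plate side [ 0.5548  0.0955 -0.0748] px 0.3
stage both [ 0.5654  0.0972 -0.075 ] px 0.52
stage top [ 0.5669  0.0974 -0.0694] px 0.43
stage side [ 0.5641  0.0968 -0.0811] px 0.22
holder both [ 0.5722 -0.3469  0.0757] px 0.76
holder top [ 0.5739 -0.3478  0.0972] px 0.55
holder side [ 0.5713 -0.3464  0.0609] px 0.66
screw [0.4882 0.1026 0.0981] [ 0.02  0.26  0.24 -0.05]
knob [ 0.4789 -0.0214  0.0916] [ 0.03  0.52  0.45 -0.08]
[0.48916463 0.10294224] [0.48766534 0.10697688]
```

```bash
cat >> geo.py <<'E'
def ori(y):
    c,s=np.cos(y),np.sin(y); return np.array([[c,s,0],[s,-c,0],[0,0,-1.]])
SY=-.072; S=np.array([.5655,.0972]); SC=np.array([.4880,.1027]); H=np.array([.5722,-.3469]); HY=.076
def st(m=""):
    s=sense(); print(m,"t%.1f"%s["t"],"p",np.round(s["eef_pos"],4),"F",np.round(s["force"],1),"M",np.round(s["wrist_torque"],2),"op %.3f"%s["opening"],"q6 %.2f"%s["qpos"][5],flush=True); return s
def snap(name,boxes):
    import cv2
    t=[]
    for n,u,v in boxes:
        im=camera(n)[...,::-1]; t.append(cv2.resize(im[v:v+75,u:u+100],(400,300),interpolation=cv2.INTER_CUBIC))
    cv2.imwrite(f"pics/{name}.png",np.hstack(t))
E
python3 - <<'E'
from geo import *
for a in (HY,SY,SY+1.55): print([None if (q:=inverse_kinematics(np.array([*p,z]),ori(a+k))) is None else np.round(q,2).tolist() for p,z in (((H,.057) if a==HY else (SC,.131)),) for k in (0,np.pi,-np.pi)])
move_to(np.array([*H,.15]),ori(HY)); st("above")
line_to(np.array([*H,.057]),.12); st("down")
grab(); st("grab")
line_to(np.array([*H,.18]),.15); st("lift")
snap("key1",[("top",385,195),("side",280,290)])
E
```

```text
[[-0.6, 0.29, 1.26, -0.0, 1.59, 0.9], [-0.6, 0.29, 1.26, -0.0, 1.59, -2.24], [-0.6, 0.29, 1.26, -0.0, 1.59, -2.24]]
[[0.14, -0.19, 1.62, -0.0, 1.71, 1.78], [0.14, -0.19, 1.62, -0.0, 1.71, -1.36], [0.14, -0.19, 1.62, -0.0, 1.71, -1.36]]
[[0.14, -0.19, 1.62, -0.0, 1.71, 0.23], None, None]
above t2.3 p [ 0.5716 -0.3478  0.1503] F [ 0.2 -0.2  0.2] M [ 0.03 -0.03  0.02] op 0.997 q6 0.90
down t3.2 p [ 0.5726 -0.3473  0.0582] F [-0.7  0.1 -0.2] M [ 0.02  0.01 -0.02] op 1.004 q6 0.90
grab t4.3 p [ 0.5722 -0.3469  0.0569] F [ 0.3 -0.5  0.2] M [-0.02  0.04 -0.06] op 0.180 q6 0.90
lift t5.3 p [ 0.5718 -0.3466  0.1785] F [ 0.3  0.6 -2. ] M [ 0.04  0.03 -0.  ] op 0.176 q6 0.90
```

View pics/key1.png

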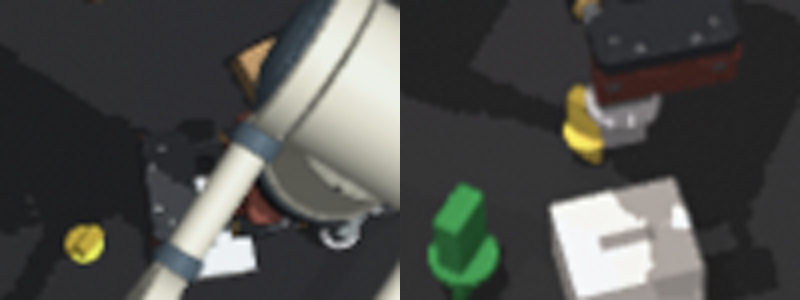

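The key is in the gripper and lifted clear. Next I go over the screw and lower it in steps, watching the force.

Run:
```python
from geo import *
move_to(np.array([*SC,.185]),ori(SY)); st("above")
line_to(np.array([*SC,.146]),.08); dwell(.15); f0=st("pre")["force"][2]
snap("ins1",[("top",245,225),("side",258,165)])
for z in np.arange(.142,.1309,-.002):
    line_to(np.array([*SC,z]),.03); dwell(.05); s=st("%.3f"%z)
    if s["force"][2]-f0>5: print("contact"); break
```

```text
above t7.1 p [0.4884 0.102  0.185 ] F [ 0.3 -0.3 -0.3] M [ 0.   -0.03  0.01] op 0.178 q6 1.78
pre t7.8 p [0.4884 0.1028 0.1468] F [ 0.3 -1.3 -0.3] M [ 0.02 -0.01 -0.05] op 0.181 q6 1.78
0.142 t8.3 p [0.4879 0.1027 0.1418] F [ 0.1 -0.8 -0.2] M [ 0.06  0.01 -0.01] op 0.184 q6 1.78
0.140 t8.6 p [0.488  0.1027 0.1399] F [ 0.1  0.9 -0.9] M [-0.01  0.03 -0.  ] op 0.175 q6 1.78
0.138 t8.9 p [0.488  0.1027 0.1379] F [-0.4  0.1 -0.4] M [ 0.07 -0.01  0.02] op 0.181 q6 1.78
0.136 t9.2 p [0.4881 0.103  0.1359] F [ 0.3  2.2 -2.7] M [ 0.44 -0.07  0.05] op 0.180 q6 1.78
0.134 t9.5 p [0.488  0.1029 0.1338] F [ 1.2  3.2 -3.3] M [ 0.65 -0.18  0.01] op 0.180 q6 1.78
0.132 t9.8 p [0.488  0.1029 0.1319] F [ 0.8  3.  -1.5] M [ 0.77 -0.19  0.03] op 0.178 q6 1.78
```

View pics/ins1.png

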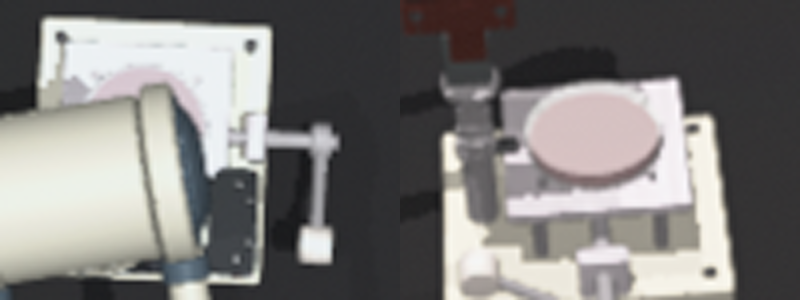

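The key is in the slot: z reached 0.132 with a small side load of +3 N in y. I'll shift +0.8 mm in y and turn.

Run:
```python
from geo import *
p=np.array([SC[0],SC[1]+.0008,.1318])
line_to(p,.03); dwell(.1); st("shift")
for a in np.linspace(0,1.55,7)[1:]:
    line_to(p,.1,ori(SY+a)); s=st("a%.2f"%a)
    if abs(s["wrist_torque"][2])>2.5 or np.linalg.norm(s["force"])>40: print("stop"); break
dwell(.1); st("end")
snap("turn1",[("top",245,225),("side",258,165)])
```

```text
shift t10.1 p [0.4879 0.1032 0.1317] F [ 0.2  0.6 -1.9] M [ 0.25 -0.08  0.07] op 0.180 q6 1.78
a0.26 t10.5 p [0.4877 0.1041 0.1317] F [-0.4  5.7 -1.3] M [ 1.25  0.15 -0.05] op 0.178 q6 1.53
a0.52 t10.9 p [0.4877 0.1043 0.1318] F [-1.2  5.7 -1.8] M [ 1.39  0.3  -0.05] op 0.180 q6 1.27
a0.78 t11.4 p [0.4875 0.1045 0.1318] F [-1.7  6.3 -1.2] M [ 1.5   0.39 -0.09] op 0.181 q6 1.01
a1.03 t11.8 p [0.4873 0.1045 0.1318] F [-3.1  6.4 -0.7] M [ 1.47  0.57 -0.07] op 0.179 q6 0.75
a1.29 t12.2 p [0.487  0.1041 0.1317] F [-1.9  4.1 -0. ] M [ 1.15  0.78 -0.01] op 0.179 q6 0.49
a1.55 t12.6 p [0.4869 0.1036 0.1315] F [-4.4  2.5  0.2] M [ 0.78  0.88 -0.05] op 0.182 q6 0.24
end t12.7 p [0.4869 0.1035 0.1315] F [-4.   3.7  0.3] M [ 0.71  1.01 -0.04] op 0.179 q6 0.24
```

View pics/turn1.png

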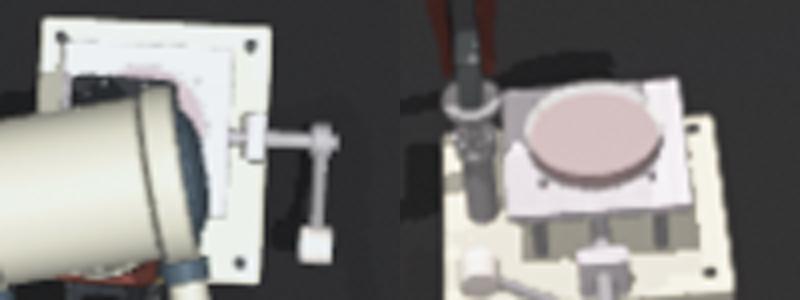

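The tongue has left the stage. The moment about z is only at friction level, so I'll turn a little further, then free the key and return it to the holder.

Run:
```python
from geo import *
p=np.array([SC[0],SC[1]+.0008,.1318])
for a in (1.59,1.63):
    line_to(p,.1,ori(SY+a)); dwell(.1); s=st("a%.2f"%a)
    if abs(s["wrist_torque"][2])>.25: break
line_to(p,.1,ori(SY+a-.07)); st("back off")
q=p+[0,0,.055]; line_to(q,.08); st("up")
snap("free",[("top",245,225),("side",258,165)])
```

```text
a1.59 t13.1 p [0.4869 0.1035 0.1314] F [-4.1  3.6 -0.4] M [0.76 0.99 0.01] op 0.180 q6 0.20
a1.63 t13.5 p [0.4869 0.1035 0.1315] F [-4.7  3.4 -1. ] M [ 0.79  0.98 -0.03] op 0.179 q6 0.16
back off t13.7 p [0.4874 0.1031 0.1314] F [-3.9  2.  -2.1] M [ 0.36  0.86 -0.02] op 0.180 q6 0.22
up t14.6 p [0.4879 0.1034 0.1863] F [ 0.6  0.3 -2.1] M [-0.03 -0.02 -0.01] op 0.179 q6 0.22
```

View pics/free.png

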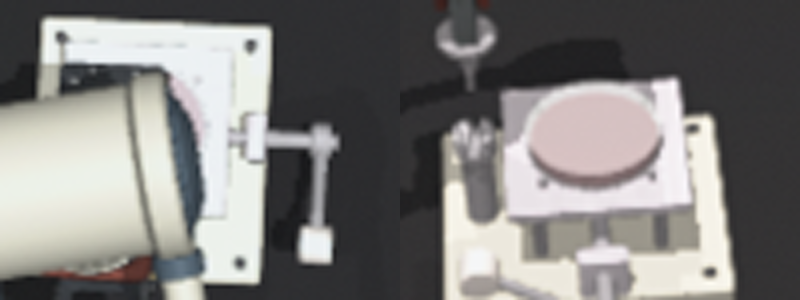

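The slot now lies along y and the tongue is behind the pillar, so the lock is clear. I'll return the key.

Run:
```python
from geo import *
move_to(np.array([*H,.14]),ori(HY)); dwell(.1); f0=st("above")["force"][2]
line_to(np.array([*H,.093]),.1)
for z in (.085,.077,.069,.062,.058):
    line_to(np.array([*H,z]),.06); s=st("%.3f"%z)
    if s["force"][2]-f0>8: print("contact"); break
else:
    dwell(.1); ungrasp(); st("open"); dwell(.2); line_to(np.array([*H,.17]),.15); st("up")
    move_to(np.array([.45,-.15,.26]),ori(0)); st()
    snap("back",[("top",385,215),("side",280,320)])
    snap("stand",[("top",245,225),("side",258,180)])
    import cv2
    cv2.imwrite("pics/both.png",np.vstack([cv2.imread("pics/back.png"),cv2.imread("pics/stand.png")]))
```

```text
above t16.4 p [ 0.5729 -0.3456  0.1407] F [-0.6  0.6 -0.9] M [0.05 0.04 0.  ] op 0.178 q6 0.90
0.085 t17.4 p [ 0.5721 -0.3468  0.0848] F [ 0.   0.3 -1.2] M [ 0.01 -0.01 -0.03] op 0.178 q6 0.90
0.077 t17.6 p [ 0.5719 -0.3467  0.0763] F [-1.3  0.4 -1.4] M [ 0.   -0.01  0.02] op 0.178 q6 0.90
0.069 t17.9 p [ 0.5719 -0.3471  0.0682] F [-0.3 -1.9 -2.3] M [-0.32  0.    0.01] op 0.179 q6 0.90
0.062 t18.2 p [ 0.5719 -0.3471  0.0613] F [ 0.6 -1.7 -2. ] M [-0.43 -0.07 -0.02] op 0.180 q6 0.90
0.058 t18.4 p [ 0.5721 -0.3471  0.0577] F [ 0.8 -2.5 -3.6] M [-0.51 -0.12 -0.03] op 0.180 q6 0.90
open t19.7 p [ 0.5722 -0.3469  0.058 ] F [-0.1  0.1 -0. ] M [ 0.    0.08 -0.03] op 1.000 q6 0.90
up t20.8 p [ 0.5719 -0.3467  0.1686] F [ 0.3 -1.  -0.5] M [ 0.08 -0.02  0.03] op 1.004 q6 0.90
 t21.8 p [ 0.4502 -0.1505  0.2589] F [ 0.3  0.4 -0.8] M [ 0.02  0.03 -0.01] op 1.003 q6 1.18
```

View pics/both.png

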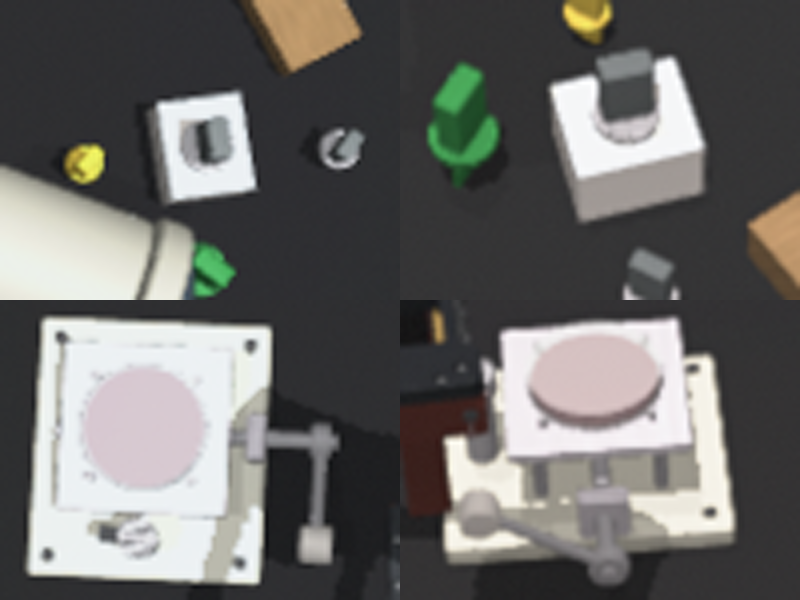

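The key is seated upright and the lock reads about 1.44 rad by the tongue direction. Next I'll pinch the knob and swing it along its arc.

```bash
cat >> geo.py <<'E'
def knob(cam):
    th=.611+cam; lx,ly=-.095*np.cos(th),-.125; c,s=np.cos(SY),np.sin(SY)
    return np.array([S[0]+c*lx-s*ly,S[1]+s*lx+c*ly,.035+.095*np.sin(th)])
def tcp(cam): return knob(cam)-[0,0,.019]
E
python3 - <<'E'
from geo import *
print(knob(0),knob(.96))
move_to(tcp(0)+[0,0,.07],ori(SY)); st("above")
line_to(tcp(0),.12); st("down"); grab(); s=st("grab")
if s["opening"]>.15:
    for a in np.linspace(0,.96,9)[1:]:
        line_to(tcp(a),.06); st("c%.2f"%a)
    dwell(.2); st("end")
    snap("lev",[("top",245,225),("side",258,165)])
E
```

```text
[ 0.47889728 -0.02187851  0.08950025] [ 0.55652707 -0.02747753  0.13      ]
above t22.7 p [ 0.4793 -0.0225  0.1414] F [ 1.1 -1.6  0.2] M [ 0.05  0.03 -0.  ] op 0.998 q6 1.52
down t23.5 p [ 0.4794 -0.0222  0.0715] F [0.5 0.4 0.3] M [0.03 0.08 0.01] op 0.996 q6 1.53
grab t24.5 p [ 0.479  -0.0205  0.0705] F [-0.7  4.9 -0. ] M [ 0.94 -0.04 -0.1 ] op 0.244 q6 1.53
c0.12 t24.8 p [ 0.4853 -0.0209  0.078 ] F [ 1.3  5.  -4.5] M [ 0.98  0.01 -0.04] op 0.248 q6 1.53
c0.24 t25.2 p [ 0.4933 -0.0215  0.0856] F [ 0.7  5.3 -7.5] M [ 0.98 -0.06 -0.03] op 0.247 q6 1.53
c0.36 t25.5 p [ 0.5021 -0.0221  0.0923] F [ 0.5  4.9 -7.7] M [ 0.93 -0.01 -0.02] op 0.244 q6 1.53
c0.48 t25.9 p [ 0.5117 -0.0228  0.098 ] F [-0.3  4.7 -7.4] M [ 0.96  0.09 -0.01] op 0.246 q6 1.53
c0.60 t26.2 p [ 0.522  -0.0235  0.1027] F [-0.3  5.1 -6.2] M [ 0.95  0.3  -0.04] op 0.245 q6 1.53
c0.72 t26.5 p [ 0.5327 -0.0243  0.1062] F [-1.4  5.4 -5.7] M [ 0.95  0.33 -0.06] op 0.240 q6 1.53
c0.84 t26.9 p [ 0.544  -0.0252  0.1086] F [-2.1  4.8 -4.1] M [ 0.98  0.5  -0.11] op 0.246 q6 1.53
c0.96 t27.2 p [ 0.5554 -0.026   0.1097] F [-1.8  5.4 -3.1] M [0.98 0.58 0.02] op 0.239 q6 1.53
end t27.4 p [ 0.5554 -0.026   0.1097] F [-2.4  4.7 -2.9] M [ 0.96  0.58 -0.01] op 0.244 q6 1.53
```

View pics/lev.png

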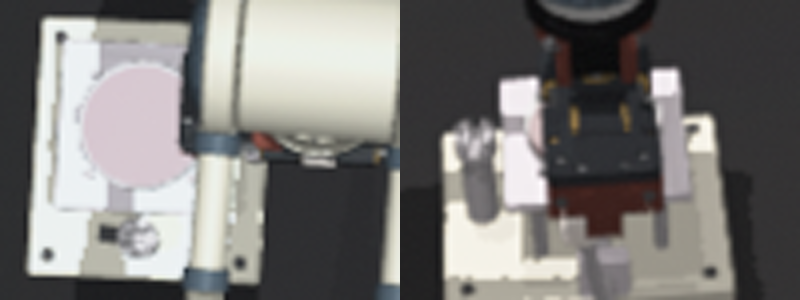

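The stage has risen about 10 px in the crop, which matches roughly +10 mm. To check for creep in the grip, I'll overlay the predicted knob position on a larger zoom.

Run:
```python
from geo import *
import cv2
im=camera("side")[...,::-1]; u,v,k=280,190,10
o=cv2.resize(im[v:v+58,u:u+75],None,fx=k,fy=k,interpolation=cv2.INTER_CUBIC)
Rz=np.array([[np.cos(SY),-np.sin(SY),0],[np.sin(SY),np.cos(SY),0],[0,0,1]])
pv=np.array([*(S+(Rz@[0,-.125,0])[:2]),.035])
px=lambda P:tuple(int(x) for x in ((proj(P,"side")[0]-[u,v]+.5)*k-.5))
for cam,col in ((.8,(0,0,255)),(.96,(0,255,0)),(1.12,(255,0,0))):
    th=.611+cam; d=Rz@[-np.cos(th),0,np.sin(th)]; n=Rz@[0,-.011,0]
    for t in (.012,.082): cv2.circle(o,px(pv+d*t),2,col,-1)
    e=Rz@[np.sin(th),0,np.cos(th)]
    P=[px(pv+d*.095+n+.013*(np.cos(f)*d+np.sin(f)*e)) for f in np.linspace(0,6.3,24)]
    cv2.polylines(o,[np.array(P)],True,col,1)
cv2.imwrite("pics/ov.png",o); print(o.shape)
for z in (.075,.083,.084,.085): print(z,[np.round(proj(np.array([*(S+(Rz@[sx*.06,sy*.06,0])[:2]),z]),"side")[0],1) for sx,sy in ((1,1),(-1,1),(1,-1),(-1,-1))])
m=masks_of("stage_top","side"); print([(round(d["confidence"],2),d["centre"]) for d in m])
st()
```

```text
(580, 750, 3)
0.075 [array([327.4, 184.3]), array([283.2, 187.3]), array([331.2, 215.2]), array([284.7, 218.5])]
0.083 [array([327.4, 182.1]), array([283. , 185.1]), array([331.1, 213. ]), array([284.4, 216.3])]
0.084 [array([327.4, 181.8]), array([283. , 184.8]), array([331.1, 212.7]), array([284.4, 216. ])]
0.085 [array([327.4, 181.6]), array([283. , 184.6]), array([331.1, 212.5]), array([284.4, 215.7])]
[(0.72, [291.5, 199.4])]
 t27.6 p [ 0.5553 -0.026   0.1097] F [-3.   5.4 -2.6] M [0.89 0.57 0.01] op 0.241 q6 1.53
```

View pics/ov.png

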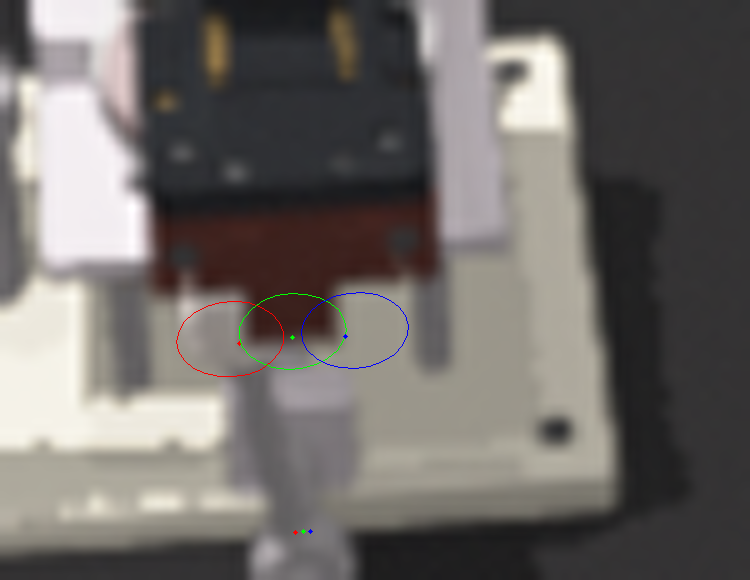

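The overlay shows the lever lagging: the knob matches the red ellipse (cam ≈ 0.8), so it crept about 15 mm in the grip. I'll advance the tool along the arc to compensate and check that it holds.

```bash
cat > ov.py <<'E'
from geo import *
import cv2
def overlay(name):
    im=camera("side")[...,::-1]; u,v,k=280,190,10
    o=cv2.resize(im[v:v+58,u:u+75],None,fx=k,fy=k,interpolation=cv2.INTER_CUBIC)
    Rz=np.array([[np.cos(SY),-np.sin(SY),0],[np.sin(SY),np.cos(SY),0],[0,0,1]])
    pv=np.array([*(S+(Rz@[0,-.125,0])[:2]),.035])
    px=lambda P:tuple(int(x) for x in ((proj(P,"side")[0]-[u,v]+.5)*k-.5))
    for cam,col in ((.8,(0,0,255)),(.96,(0,255,0)),(1.12,(255,0,0))):
        th=.611+cam; d=Rz@[-np.cos(th),0,np.sin(th)]; n=Rz@[0,-.011,0]; e=Rz@[np.sin(th),0,np.cos(th)]
        for t in (.012,.05,.082): cv2.circle(o,px(pv+d*t),2,col,-1)
        cv2.polylines(o,[np.array([px(pv+d*.095+n+.013*(np.cos(f)*d+np.sin(f)*e)) for f in np.linspace(0,6.3,24)])],True,col,1)
    cv2.imwrite(f"pics/{name}.png",o); return im
E
python3 - <<'E'
from ov import *
for a in (1.02,1.08,1.13):
    line_to(tcp(a),.05); st("%.2f"%a)
a=overlay("ov2a").astype(int); dwell(1.5); b=overlay("ov2").astype(int); st("held")
d=np.abs(a-b).sum(2)[190:248,280:355]; print("change max/mean",d.max(),d.mean())
E
```

```text
1.02 t27.9 p [ 0.5611 -0.0264  0.1098] F [-2.   4.2 -1. ] M [ 0.92  0.7  -0.04] op 0.240 q6 1.53
1.08 t28.2 p [ 0.567  -0.0268  0.1097] F [-2.7  4.7 -1.5] M [ 1.    0.61 -0.07] op 0.239 q6 1.53
1.13 t28.4 p [ 0.5718 -0.0272  0.1093] F [-3.7  5.7  0.2] M [ 0.94  0.66 -0.04] op 0.235 q6 1.53
held t30.0 p [ 0.5718 -0.0272  0.1093] F [-1.9  5.4  0.9] M [ 0.96  0.57 -0.07] op 0.241 q6 1.53
change max/mean 62 1.8979310344827587
```

View pics/ov2.png

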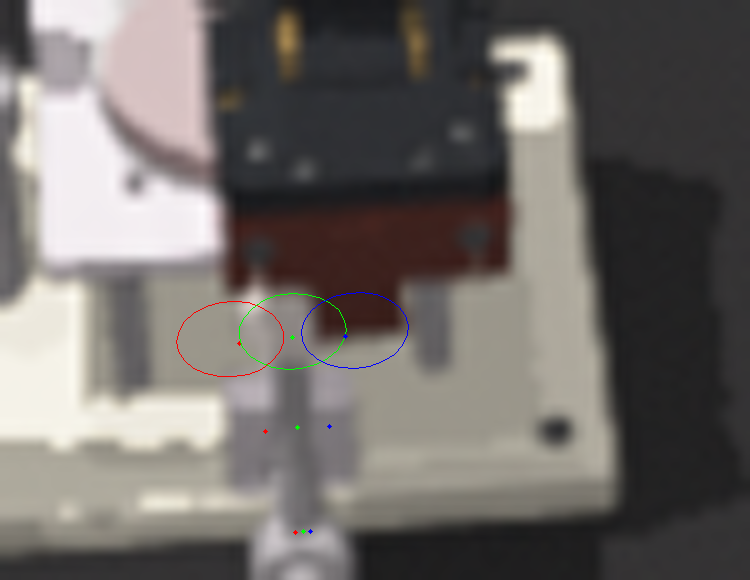

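The lever bar now lies on the green line (cam ≈ 0.96). I'll do a short creep check against camera noise and hand in if nothing moves.

Run:
```python
from ov import *
c=lambda:camera("side").astype(int)[215:248,298:325]
a=c();b=c();dwell(2.0);e=c()
print("noise",np.abs(a-b).mean(),"after 2 s",np.abs(a-e).mean(),np.abs(b-e).max()); s=st()
if np.abs(a-e).mean()<1.5*np.abs(a-b).mean()+.3: sign_off(); print("signed off")
```

```text
noise 0.4403292181069959 after 2 s 0.468013468013468 3
 t32.2 p [ 0.5718 -0.0272  0.1093] F [-1.9  4.8 -0.3] M [0.96 0.62 0.02] op 0.239 q6 1.53
the job is handed in; nothing more can be done
signed off
```

I turned the lock screw clear with the key, put the key back in its holder, and swung the lever upright. I handed the job in at about 32 s of the 64 s, still gripping the knob. No verdict is reported, so the checks below are my own.

- **Lock:** the tool turned about 1.6 rad. In the picture afterwards the tongue is off the stage, at roughly 1.44 rad by my reading (1.25 needed). The joint value can't be read directly.
- **Key:** it sits upright in the holder in both views, with the fingers off it. I did not photograph it again after that, and the arm did not go back there.
- **Lever:** at first it lagged, because the knob crept about 15 mm in the grip, leaving it near 0.8 rad. I moved the tool further along the arc, and the overlay then put it at about 0.96 rad. So the knob sits off-centre in the pads, about 15 mm by estimate, against 40 mm allowed.
- **Holding still:** the camera showed no motion over the last 2 s beyond its noise.
- **Stage height:** this is the least certain check. The images put the stage at about 84–85 mm, and the limit is 84 mm. They are not fine enough to confirm that margin on their own, so I relied on the lever being at its highest point.
- **Dish and bystanders:** the dish is in its place on the stage. The arm did not go near the bystanders.

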